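Put the spice jar back in the carousel and hold it at the front

TASK

Take the dark-lidded glass spice jar that stands near the front of the worktop and lay it on its side in the empty cradle of the spice carousel, lid outwards, its foot against the wire stop, without dropping it. Turn the carousel by the wooden handle on top until this jar points squarely to the front edge of the worktop, and finish while still gripping the handle, so that the carousel cannot swing while I stick a date label on the lid. Leave the other things on the worktop where they are.

Things in the scene. Friction and masses are not known exactly. Their poses are not given: they have to be found in the camera images.
- dark_jar: the loose glass spice jar; its lid is dark brown round the side, tan on top. Stands upright on the front half of the worktop, right of the carousel (not the fixed jars at the back wall), in front of the microwave, which is 300 mm high; 44 mm diameter, 96 mm tall, about 0.11 kg; origin at the centre of its foot, z along its axis towards the lid. The lid is the top 21 mm, as wide as the glass
- jar_lid (a point): centre of the top of the dark jar's lid, 96 mm from its origin along its axis
- carousel: black round foot of the carousel, fixed to the worktop; origin under its centre, on the upright turning axis; x points away from the robot, so front is -x. On it turns a wooden disc, diameter 280 mm, top at 28 mm, with four wire cradles 90 degrees apart: three hold yellow-lidded jars (fixed in their cradles, highest edge at 127 mm), one is empty
- turntable (a joint): turning angle of the carousel, rad, counter-clockwise seen from above; 0 when the empty cradle points straight to the front (-x), +1.57 when it points to the right (-y). Turns freely with a light drag (0.05 N m) and stays where it is left
- cradle_foot (a point): in the empty cradle, turning with it: resting place of the centre of the jar's foot, 45 mm from the turning axis, 60 mm above the worktop; an upright wire stop is just behind it. The jar lies on two 5 mm wire rails, 15 mm either side of its axis and 18 mm below it, from the foot to 74 mm. Beside the rails fingers have free space down to the disc
- cradle_lid (a point): in the empty cradle: resting place of the centre of the lid's top, 96 mm from cradle_foot, radially outwards and sloping up at 30 degrees to the horizontal (the jar lies with its lid outwards and higher than its foot)
- handle_grip (a point): centre of the wooden bar handle on top of the carousel, on the turning axis, 151 mm above the worktop; the bar is 64 mm long, 14 mm thick and 26 mm high, on a 13 mm steel post; at turntable = 0 its length runs along y and its thickness along x, and it turns with the carousel
- salt_shaker: loose glass salt shaker with a grey cap, 44 mm diameter, 90 mm tall, upright; origin at its foot; leave alone
- mug: loose white mug, 92 mm diameter, 95 mm tall, with a handle; origin under its middle; leave alone
- tomato_tin: loose low tin, 75 mm diameter, 58 mm tall, to the left of the microwave; origin at its foot; leave alone
Mind the look-alikes: they are no part of the job. What is shaped like the dark_jar but pink or yellow is not meant.

How it is judged:
By the outcome, as a careful person would: the job done as asked, in the order asked, and still so for the second after the job is handed in, while the arm keeps its last pose, push and grip.
It also fails if it takes over 51 s, if anything falls off the work surface, if the arm or the gripper's body presses on something with over 40 N, if the wrist force passes 120 N, or if a joint passes its speed limit or range.

ROBOT

A 6-joint arm with a two-finger parallel gripper is mounted at the origin on a cart in front of the work surface, level with it; the furniture and walls round the work are solid. World frame = base frame: x ahead of the robot, y to its left, z up, the work surface at z = 0. Lengths are in mm, angles in rad, forces in N, time in s.
With the tool pointing down it reaches from about 325 to 775 mm from the base axis. Payload 5.5 kg.
Tool frame: the origin (TCP) lies between the finger pads; the fingertips stand 22 mm ahead of it and the grasp point (between the pads) lies 3 mm ahead of it (r.tip_reach is the distance from the TCP to the fingertips, in mm); x points along the fingers, y is the direction in which the jaws open and shut, and the axes are right-handed (so a half turn about x gives the same grasp; the last joint's range is limited). The gripper opens to 85 mm and grips with 20 to 120 N. Pads are 22 mm wide; open, the fingers measure 114 mm over their backs; the gripper's body (76 mm by 85 mm) begins 54 mm behind the grasp point. The pads swing forward as they close: fully open they stand 13 mm farther back than shut.
Start: joints at [-1.393, 0.091, 1.231, -0, 1.82, -0.057], TCP at [139.588, -583.551, 253.275] pointing down, gripper open.
Joint ranges: [-2.87, 2.87], [-0.86, 2.18], [0.17, 2.46], [-1.51, 4.65], [0.06, 2.69], [-2.65, 2.65]. Speed limits (rad/s): [2.57, 2.57, 3.01, 3.14, 3.14, 3.14].

INTERFACE

Orientations are given as a rotation vector (axis times angle).
In Python, from workcell import r gives the robot as it stands.
- The arm moves only by the shell command python3 -m crank 'ROWS'. ROWS is a JSON object of lists of equal length, an entry for each row: "claw": the closure, from 0 (fully open) to 1 (shut); "travel": the shift along the tool's x, y, z scaled (see below), a list of three; "delta_rot": the turn, a rotation vector about the tool's x, y, z scaled (see below), a list of three. In form: {"claw": [claw, ...], "travel": [[dx, dy, dz], ...], "delta_rot": [[wx, wy, wz], ...]}. A call has 1 to 20 rows; each row is the pose to reach, as a shift and turn from the pose commanded when the call began, along the tool's axes at that moment; what a row does not reach only later rows make up. The controller multiplies each number of a shift by 50 cm and each number of a turn by 90 degrees. A row lasts 1/10 s, in which the tool goes at most 50 mm and 8.59 degrees, less where a joint would pass 70% of its speed; a pose out of reach is approached as far as the arm can. A call with a number of a shift or a turn outside -1 to 1 is refused whole. A call with a gripper value outside its range is refused whole. The fingers move at their own pace and stop on an object; the grip force is fixed at half the most. Time passes only in rows, so rows that repeat a pose let the fingers close. It gives the time, the measured TCP pose, the force and the opening at its end, in the units of the state.
- r.state(): the state, without advancing time (a new reading comes with each control period).
- r.grab_frame(name): name is "side" or "top" or "wrist"; returns a dict with "image" (420x560x3 uint8, red, green, blue), "depth" (420x560 float32, mm along the optical axis (not along the pixel's ray), 0 where there is no reading), "fov_y" (degrees; the focal length in pixels is half the picture's height over the tangent of half this angle, whatever the lens; pixels are square), "cx", "cy" (the principal point, pixels), "R" (3x3) and "t" (3): a world point X has camera coordinates R X + t; the wrist camera has in their place "hand_eye" (4x4, takes a point from camera to tool coordinates, whose origin is the TCP and whose axes are the tool frame's). Camera axes: x right, y down, z forward; pixel columns grow to the right and rows downward; lengths in mm; the calibration is good to about 2 mm. A picture is of the moment at which its call begins: read the wrist's pose just before it.
- r.close_job(): hands the job in, once; it reports no verdict.
The state is a dict: "t": time; "qpos": joint angles; "dq": joint speeds; "joint_efforts": joint torques, N m; "position": TCP position; "ee_rot": TCP orientation; "force": force on the tool from outside, world axes, zero at the start; "wrist_torque": the same for the moment, N m; "opening": opening from 0.0 (shut) to 1.0 (fully open).
Only numpy, scipy, OpenCV 4.12 (cv2) and the standard library are available. Lean on these libraries where they do the work, as an engineer would, in place of code of your own. Each camera call takes 0.05 s, during which the arm holds its last target. There are 200 camera calls.

## Working session

There is one attempt and no reset: what is moved stays moved. The work goes in short steps, Python scripts to look and compute and a shell command to move; the robot and the scene stay as the last step left them, time stands still between calls to the robot, and variables do not carry over. Pictures are saved under pics/ and viewed, about 8 in all and at most 12, crops included, and the job is handed in when it is done.

```bash
ls; mkdir -p pics
cat > h.py <<'E'
import numpy as np, cv2
from workcell import r
from scipy.spatial.transform import Rotation as Ro
def cam(f):
    h,w=f["image"].shape[:2]; fl=h/2/np.tan(np.radians(f["fov_y"])/2)
    return fl,f["cx"],f["cy"]
def pts(f):
    fl,cx,cy=cam(f); d=f["depth"]; v,u=np.indices(d.shape)
    P=np.stack([(u-cx)/fl*d,(v-cy)/fl*d,d],-1)
    return (P-np.array(f["t"]))@np.array(f["R"])   # R^T (P-t)
def save(f,n): cv2.imwrite("pics/"+n,f["image"][...,::-1])
E
python3 - <<'E'
from h import *
import pickle
s=r.state(); print(s)
fs={}
for n in ("side","top"):
    f=r.grab_frame(n); fs[n]=f; save(f,n+"0.png"); print(n,f["fov_y"],f["cx"],f["cy"],np.round(f["R"],3).tolist(),np.round(f["t"],1))
pickle.dump(fs,open("f0.pkl","wb"))
print(r.state()["t"])
E
```

```text
pics
{'t': 0.0, 'qpos': array([-1.39272049e+00,  9.18713486e-02,  1.23190639e+00, -2.07411753e-06,
        1.81981861e+00, -5.66964714e-02]), 'dq': array([-0.00013983, -0.00120593,  0.00206134, -0.00086607,  0.00047873,
        0.00068725]), 'joint_efforts': array([-1.42466346e-03, -4.58729410e+01, -4.18031788e+01, -3.34515344e-04,
        1.15669941e-02, -2.25302955e-06]), 'position': array([ 139.52820789, -583.2936183 ,  252.1317822 ]), 'ee_rot': array([ 2.09765812,  0.24950035, -2.09791907]), 'force': array([ 0.38830648, -0.40632329,  0.15926209]), 'wrist_torque': array([ 0.00366899, -0.09697876,  0.01155536]), 'opening': 1.0013410753335845}
side 42.96651789138474 269.30260027246106 206.4601675568031 [[0.94, -0.341, -0.006], [-0.292, -0.795, -0.532], [0.177, 0.502, -0.847]] [-557.9  174.8 1533.8]
top 48.27980999850614 284.48845942956 220.19011037852363 [[-0.097, -0.995, 0.008], [-0.922, 0.087, -0.378], [0.375, -0.044, -0.926]] [   3.8  571.1 1287.1]
0.1
```

View pics/top0.png

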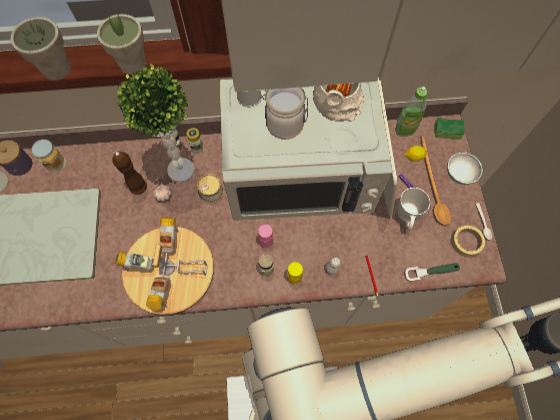

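View pics/side0.png

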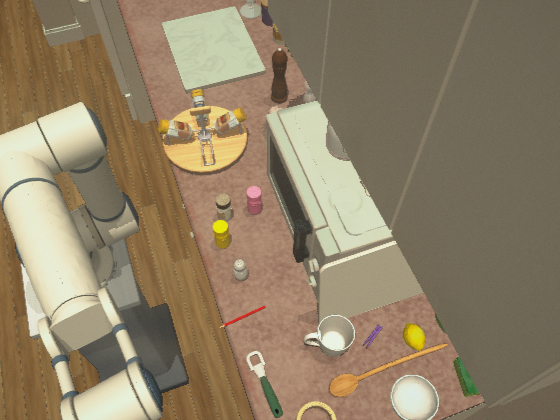

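The top view shows the dark jar at (265,264), with pink at (265,235) and yellow at (295,272) close beside it. The carousel centre is at about (168,268), and the empty cradle points right (-y) at about (195,268). In the side view the jar is at (223,205).

```bash
python3 - <<'E'
from h import *
import pickle
fs=pickle.load(open("f0.pkl","rb"))
for n,bx in (("top",{"dark":(250,250,282,280),"pink":(252,220,278,250),"yel":(283,258,308,287),"salt":(322,255,345,278)}),("side",{"dark":(210,190,236,224),"pink":(243,183,266,218),"yel":(210,218,234,250),"salt":(230,256,252,284)})):
    f=fs[n];P=pts(f)
    for k,(a,b,c,d) in bx.items():
        Q=P[b:d,a:c].reshape(-1,3); z=Q[:,2]; top=np.percentile(z,99)
        T=Q[(z>top-8)]; hi=Q[z>20]
        print(n,k,"ztop",top.round(1),"top mid",((T.min(0)+T.max(0))/2).round(1),np.median(T,0).round(1),T.min(0).round(0),T.max(0).round(0),len(T))
    # microwave front, disc
    if n=="top":
        D=P[225:315,118:218].reshape(-1,3); m=(abs(D[:,2]-28)<5)
        rgb=f["image"][225:315,118:218].reshape(-1,3).astype(int)
        m&=(rgb[:,0]-rgb[:,2]>60)
        X=D[m]; print("disc",X.min(0),X.max(0),np.median(X,0))
        (c,rad)=cv2.minEnclosingCircle(X[:,:2].astype(np.float32)); print(c,rad)
        B=D[(D[:,2]>140)&(D[:,2]<175)]; print("bar",len(B),B.mean(0)); print(cv2.minAreaRect(B[:,:2].astype(np.float32)))
    M=P[(P[...,2]>150)&(P[...,2]<280)&(abs(P[...,1]+350)<250)&(P[...,0]>400)]; print("mw front x",np.percentile(M[:,0],[1,10,50]),"y",M[:,1].min(),M[:,1].max())
E
python3 - <<'E'
import cv2
a=cv2.imread("pics/top0.png")[215:320,110:350];b=cv2.imread("pics/side0.png")[75:265,150:270]
cv2.imwrite("pics/c1.png",cv2.resize(a,None,fx=3.3,fy=3.3,interpolation=2))
E
```

```text
top dark ztop 101.1 top mid [259.6  17.3 750.3] [452.8  16.2  96. ] [44. -3. 93.] [ 475.   38. 1407.] 137
top pink ztop 101.7 top mid [305.2  10.9 750.6] [546.9  10.9  96.1] [44. -9. 94.] [ 566.   31. 1407.] 125
top yel ztop 100.1 top mid [242.6 -38.5 749.8] [420.9 -66.8  95.8] [ 44. -88.  92.] [ 441.   11. 1407.] 146
top salt ztop 91.5 top mid [246.5 -95.7 745.6] [ 434.1 -187.9   87.8] [  44. -202.   84.] [ 449.   11. 1407.] 68
disc [340.37372495 176.87668845  23.00320318] [614.11366877 454.12149447  32.99010539] [461.64352673 286.55979978  27.64647256]
(478.47943115234375, 316.988037109375) 140.24679565429688
bar 148 [476.91442731 314.72197333 159.6272474 ]
((478.99981689453125, 315.59375), (14.746051788330078, 64.07470703125), 81.4006576538086)
mw front x [572.28971331 586.2712166  624.43314683] y -599.9270754490257 -100.02931124567218
side dark ztop 99.7 top mid [ 390.5 -392.   740. ] [450.    7.1  95.3] [ 304. -822.   92.] [ 477.   38. 1388.] 180
side pink ztop 101.8 top mid [ 435.9 -396.6  741. ] [547.8   5.6  97.2] [ 304. -822.   94.] [ 568.   28. 1388.] 110
side yel ztop 101.2 top mid [ 373.2 -435.4  740.7] [422.1 -70.4  96.1] [ 304. -822.   93.] [ 442.  -49. 1388.] 128
side salt ztop 91.9 top mid [ 377.1 -499.3  736.1] [ 437.6 -192.4   86.9] [ 304. -822.   84.] [ 450. -177. 1388.] 69
mw front x [574.87261046 593.12820207 651.17244557] y -389.05994774023117 -100.41843513223019
```

View pics/c1.png

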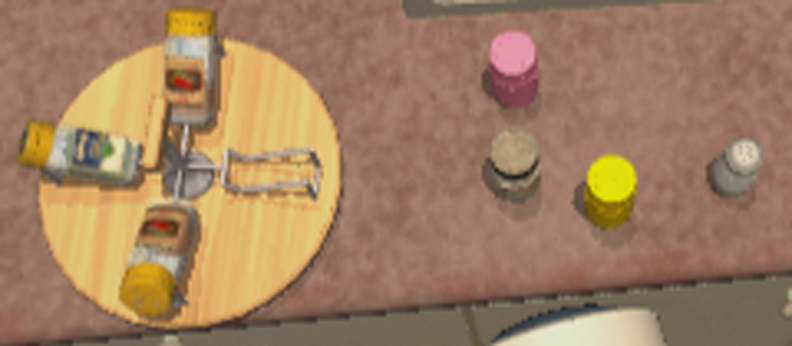

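```bash
cat >> h.py <<'E'
C=np.array([478.5,316.,0]); TH=None
def axes(ax,ay): ax=ax/np.linalg.norm(ax); return Ro.from_matrix(np.stack([ax,ay,np.cross(ax,ay)],1))
def plan(p,R,grip=3):
    "scaled travel/rot for the grasp point (3 ahead of TCP) to reach p with rotation R"
    s=r.state(); R0=Ro.from_rotvec(s["ee_rot"]); t=np.array(p)-grip*R.as_matrix()[:,0]
    d=R0.inv().apply(t-s["position"]); w=(R0.inv()*R).as_rotvec()
    print("travel",(d/500).round(4).tolist(),"rot",(w/(np.pi/2)).round(4).tolist(),"mm",np.linalg.norm(d).round(1),"deg",np.degrees(np.linalg.norm(w)).round(1))
E
python3 - <<'E'
from h import *
import pickle
fs=pickle.load(open("f0.pkl","rb"))
print(Ro.from_rotvec(r.state()["ee_rot"]).as_matrix().round(3))
for n,(a,b,c,d) in (("top",(245,245,285,285)),("side",(205,185,240,227))):
    f=fs[n];P=pts(f); Q=P[b:d,a:c].reshape(-1,3); T=Q[(Q[:,2]>91)&(Q[:,2]<101)].astype(np.float32)
    print(n,cv2.minEnclosingCircle(T[:,:2]))
    # disc top, circle fit
    W=P.reshape(-1,3); k=(np.hypot(W[:,0]-478,W[:,1]-316)<160)
    W=W[k]; rgb=f["image"].reshape(-1,3)[k].astype(int)
    X=W[(abs(W[:,2]-28)<4)&(rgb[:,0]-rgb[:,2]>60)]; print("disc",cv2.minEnclosingCircle(X[:,:2].astype(np.float32)))
    B=W[(W[:,2]>158)&(W[:,2]<172)]; print("bar",len(B),cv2.minAreaRect(B[:,:2].astype(np.float32)))
    L=W[(W[:,2]>85)&(W[:,2]<130)&(rgb[:,0]>140)&(rgb[:,2]<70)]  # yellow lids
    ang=np.degrees(np.arctan2(-(L[:,1]-316),-(L[:,0]-478.5)))
    h=[(ang[(abs((ang-c0+180)%360-180)<30)]) for c0 in (-10,-100,170)]; print([ (len(x),np.median(x).round(1)) for x in h])
    # wire cradle
    K=W[(W[:,2]>36)&(W[:,2]<100)&(W[:,1]<316-35)&(abs(W[:,0]-474)<30)]; print("wire",len(K), np.polyfit(K[:,1],K[:,0],1) if len(K) else 0, K.mean(0))
E
```

```text
[[-0.     0.233 -0.973]
 [ 0.002 -0.973 -0.233]
 [-1.    -0.002 -0.   ]]Traceback (most recent call last):
  File "<stdin>", line 7, in <module>
cv2.error: OpenCV(4.12.0) /io/opencv/modules/imgproc/src/shapedescr.cpp:201: error: (-215:Assertion failed) count >= 0 && (depth == CV_32F || depth == CV_32S) in function 'minEnclosingCircle'
```

Run:
```python
from h import *
import pickle
fs=pickle.load(open("f0.pkl","rb"))
mec=lambda X: cv2.minEnclosingCircle(np.ascontiguousarray(X[:,None,:2],dtype=np.float32))
for n,(a,b,c,d) in (("top",(245,245,285,285)),("side",(205,185,240,227))):
    f=fs[n];P=pts(f); Q=P[b:d,a:c].reshape(-1,3); T=Q[(Q[:,2]>91)&(Q[:,2]<101)]
    print(n,len(T),mec(T))
    W=P.reshape(-1,3); k=(np.hypot(W[:,0]-478,W[:,1]-316)<160)
    W=W[k]; rgb=f["image"].reshape(-1,3)[k].astype(int)
    X=W[(abs(W[:,2]-28)<4)&(rgb[:,0]-rgb[:,2]>60)]; print("disc",mec(X))
    B=W[(W[:,2]>158)&(W[:,2]<172)]; print("bar",len(B),cv2.minAreaRect(np.ascontiguousarray(B[:,None,:2],dtype=np.float32)))
    L=W[(W[:,2]>85)&(W[:,2]<130)&(rgb[:,0]>140)&(rgb[:,2]<70)]
    ang=np.degrees(np.arctan2(-(L[:,1]-316),-(L[:,0]-478.5)))
    print([ (len(x),np.median(x).round(1)) for x in [ang[(abs((ang-c0+180)%360-180)<30)] for c0 in (-10,-100,170)]])
    K=W[(W[:,2]>36)&(W[:,2]<100)&(W[:,1]<316-35)&(abs(W[:,0]-474)<30)]; print("wire",len(K), np.polyfit(K[:,1],K[:,0],1) if len(K) else 0, K.mean(0))
```

```text
top 153 ((453.8466491699219, 16.396108627319336), 21.737255096435547)
disc ((478.3403625488281, 315.88275146484375), 139.74830627441406)
bar 110 ((479.2932434082031, 315.62738037109375), (14.607218742370605, 63.48476028442383), 81.75370025634766)
[(214, np.float64(-8.8)), (95, np.float64(-98.1)), (121, np.float64(169.8))]
wire 123 [1.25466701e-01 4.37677722e+02] [467.6084678  238.55529443  61.74456275]
side 220 ((436.2650146484375, -15.198152542114258), 58.24496078491211)
disc ((481.3481140136719, 312.96746826171875), 140.2837371826172)
bar 78 ((480.3544616699219, 313.3685302734375), (19.34308624267578, 59.51579284667969), 76.80950164794922)
[(124, np.float64(-4.9)), (62, np.float64(-99.7)), (120, np.float64(167.8))]
wire 100 [1.41103672e-01 4.35907912e+02] [469.28047466 236.51094253  60.46491802]
```

```bash
cat >> h.py <<'E'
C=np.array([479.3,314.9,0]); TH=np.radians(81.5)
u=np.array([-np.cos(TH),-np.sin(TH),0]); jy=np.array([-u[1],u[0],0]); Z=np.array([0,0,1.])
Rpick=axes(.5*u-.866*Z,jy); Rplace=axes(-.5*u-.866*Z,jy)
J=np.array([454.5,15.5,0]); G=64
E
python3 - <<'E'
from h import *
print(Rpick.as_matrix().round(3))
p=J+G*Z
plan(p-110*Rpick.as_matrix()[:,0],Rpick); plan(p,Rpick)
E
```

```text
[[-0.074  0.989 -0.128]
 [-0.495 -0.148 -0.857]
 [-0.866 -0.     0.5  ]]
travel [0.1828, -1.1228, -0.9334] rot [-0.7377, -0.2936, 0.1987] mm 735.8 deg 73.7
travel [0.3731, -1.0204, -0.8923] rot [-0.7377, -0.2936, 0.1987] mm 703.0 deg 73.7
```

```bash
t='[0.05,-0.8,-0.66]'; python3 -m crank '{"claw":[0,0,0,0,0,0,0,0,0,0,0,0],"travel":[[0.05,-0.8,-0.66],[0.05,-0.8,-0.66],[0.05,-0.8,-0.66],[0.05,-0.8,-0.66],[0.05,-0.8,-0.66],[0.05,-0.8,-0.66],[0.05,-0.8,-0.66],[0.05,-0.8,-0.66],[0.05,-0.8,-0.66],[0.05,-0.8,-0.66],[0.05,-0.8,-0.66],[0.05,-0.8,-0.66]],"delta_rot":[[-0.74,-0.15,0.1],[-0.74,-0.15,0.1],[-0.74,-0.15,0.1],[-0.74,-0.15,0.1],[-0.74,-0.15,0.1],[-0.74,-0.15,0.1],[-0.74,-0.15,0.1],[-0.74,-0.15,0.1],[-0.74,-0.15,0.1],[-0.74,-0.15,0.1],[-0.74,-0.15,0.1],[-0.74,-0.15,0.1]]}'
python3 - <<'E'
from h import *
s=r.state();print(s["qpos"].round(2))
p=J+G*Z
plan(p-110*Rpick.as_matrix()[:,0],Rpick)
E
```

```text
t: 1.3
position: [368.2, -115.4, 227.5]
ee_rot: [1.11, 0.945, -1.455]
force: [-0.9, -0.6, 0.5]
opening: 1.0
[-0.17 -0.51  1.82 -0.28  1.82 -0.08]
travel [0.0213, 0.1271, -0.4196] rot [-0.0072, -0.1636, 0.0035] mm 219.5 deg 14.7
```

```bash
python3 -m crank '{"claw":[0,0,0,0,0,0,0],"travel":[[0.021,0.127,-0.42],[0.021,0.127,-0.42],[0.021,0.127,-0.42],[0.021,0.127,-0.42],[0.021,0.127,-0.42],[0.021,0.127,-0.42],[0.021,0.127,-0.42]],"delta_rot":[[-0.007,-0.164,0.0035],[-0.007,-0.164,0.0035],[-0.007,-0.164,0.0035],[-0.007,-0.164,0.0035],[-0.007,-0.164,0.0035],[-0.007,-0.164,0.0035],[-0.007,-0.164,0.0035]]}'
python3 - <<'E'
from h import *
s=r.state();print(s["qpos"].round(2)); f=r.grab_frame("wrist"); save(f,"w1.png"); 
H=np.array(f["hand_eye"]); print(H.round(3))
fl,cx,cy=cam(f)
d=f["depth"]; v,uu=np.indices(d.shape)
P=np.stack([(uu-cx)/fl*d,(v-cy)/fl*d,d],-1)@H[:3,:3].T+H[:3,3]
W=P@Ro.from_rotvec(s["ee_rot"]).as_matrix().T+s["position"]
k=(W[...,2]>91)&(W[...,2]<101)&(np.hypot(W[...,0]-454,W[...,1]-16)<40)&(d>0)
T=W[k]; print(len(T),cv2.minEnclosingCircle(np.ascontiguousarray(T[:,None,:2],dtype=np.float32)) if len(T) else 0)
plan(J+G*Z,Rpick)
E
```

```text
t: 2.0
position: [463.2, 67.8, 162.2]
ee_rot: [0.891, 0.764, -1.549]
force: [0.2, -0.1, 0.5]
opening: 0.998
[ 0.37 -0.06  1.62 -0.47  1.83  0.46]
[[ 0.00000e+00 -3.26000e-01  9.45000e-01 -1.20616e+02]
 [ 1.00000e+00 -1.00000e-03 -1.00000e-03 -1.74000e-01]
 [ 1.00000e-03  9.45000e-01  3.26000e-01 -8.35480e+01]
 [ 0.00000e+00  0.00000e+00  0.00000e+00  1.00000e+00]]
2323 ((454.814697265625, 18.475440979003906), 22.287715911865234)
travel [0.2179, -0.0013, -0.0082] rot [-0.0042, 0.0014, 0.0015] mm 109.0 deg 0.4
```

View pics/w1.png

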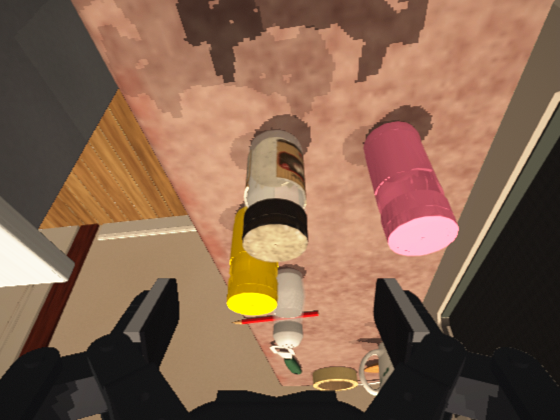

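The wrist view shows the dark jar (lid at 275,228) centred between the open fingers, with pink at right (410,190) and yellow behind it. The jar is at about (454.7, 17.5).

```bash
python3 -m crank '{"claw":[0,0,0,0,0,0.2,0.5,1,1,1,1,1,1],"travel":[[0.06,-0.001,-0.011],[0.11,-0.001,-0.011],[0.16,-0.001,-0.011],[0.2,-0.001,-0.011],[0.216,-0.001,-0.011],[0.216,-0.001,-0.011],[0.216,-0.001,-0.011],[0.216,-0.001,-0.011],[0.216,-0.001,-0.011],[0.216,-0.001,-0.011],[0.216,-0.001,-0.011],[0.216,-0.001,-0.011],[0.216,-0.001,-0.011]],"delta_rot":[[0,0,0],[0,0,0],[0,0,0],[0,0,0],[0,0,0],[0,0,0],[0,0,0],[0,0,0],[0,0,0],[0,0,0],[0,0,0],[0,0,0],[0,0,0]]}'
```

```text
t: 3.35
position: [456.0, 20.4, 68.2]
ee_rot: [0.895, 0.762, -1.546]
force: [-0.8, 1.2, 6.0]
opening: 0.491
```

```bash
python3 -m crank '{"claw":[1,1,1,1,1],"travel":[[-0.017,0,0.01],[-0.07,0,0.04],[-0.14,0,0.08],[-0.19,0,0.11],[-0.19,0,0.11]],"delta_rot":[[0,0,0],[0,0,0],[0,0,0],[0,0,0],[0,0,0]]}'
cat >> h.py <<'E'
a=.866*u+.5*Z; S=65.6
Q=C+45*u+60*Z+S*a
E
python3 - <<'E'
from h import *
s=r.state(); f=r.grab_frame("wrist"); save(f,"w2.png")
plan(Q+12*a+50*Z,Rplace); print(s["qpos"].round(2))
E
```

```text
t: 3.85
position: [457.0, 20.6, 181.8]
ee_rot: [0.901, 0.759, -1.542]
force: [0.0, -0.3, -1.5]
opening: 0.489
travel [-0.133, -0.0435, -0.3405] rot [-0.0035, 0.666, -0.0043] mm 184.0 deg 59.9
[ 0.29 -0.14  1.66 -0.49  1.82  0.37]
```

View pics/w2.png

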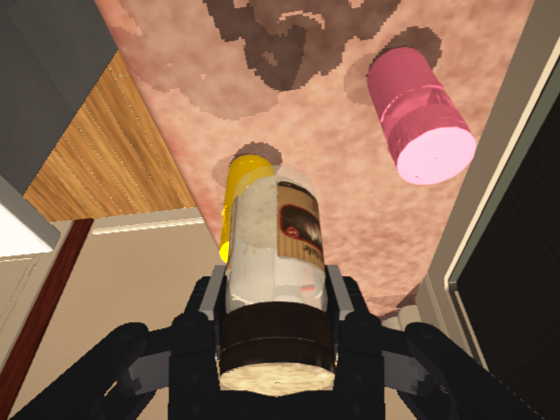

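The jar is held cleanly between the pads, with the lid at (277,350) and the glass below it.

```bash
python3 -m crank '{"claw":[1,1,1,1,1,1,1,1,1,1],"travel":[[-0.02,-0.005,-0.04],[-0.04,-0.01,-0.08],[-0.06,-0.015,-0.13],[-0.08,-0.02,-0.18],[-0.1,-0.03,-0.23],[-0.12,-0.04,-0.28],[-0.133,-0.0435,-0.34],[-0.133,-0.0435,-0.34],[-0.133,-0.0435,-0.34],[-0.133,-0.0435,-0.34]],"delta_rot":[[-0.0035,0.09,-0.004],[-0.0035,0.18,-0.004],[-0.0035,0.27,-0.004],[-0.0035,0.36,-0.004],[-0.0035,0.45,-0.004],[-0.0035,0.54,-0.004],[-0.0035,0.63,-0.004],[-0.0035,0.666,-0.004],[-0.0035,0.666,-0.004],[-0.0035,0.666,-0.004]]}'
python3 - <<'E'
from h import *
s=r.state(); f=r.grab_frame("wrist"); save(f,"w3.png"); R0=Ro.from_rotvec(s["ee_rot"])
H=np.array(f["hand_eye"]); fl,cx,cy=cam(f); d=f["depth"]; v,uu=np.indices(d.shape)
T=np.stack([(uu-cx)/fl*d,(v-cy)/fl*d,d],-1)@H[:3,:3].T+H[:3,3]
k=(d>0)&(abs(T[...,1])<28)&(T[...,0]<10)&(T[...,0]>-60)&(abs(T[...,2])<60)
X=T[k]; at=R0.inv().apply(a); h=(X-[3,0,0])@at
print("range along axis from grasp",np.percentile(h,[1,50,99]).round(1),len(X))
L=X[h>np.percentile(h,97)-3]; print("top c",((L.min(0)+L.max(0))/2).round(1),L.min(0).round(1),L.max(0).round(1),"expected",(np.array([3,0,0])+at*(96-S)).round(1))
plan(Q+12*a,Rplace); plan(Q,Rplace);print(s["qpos"].round(2))
t2=r.grab_frame("top"); c=t2["image"][200:330,110:270]; cv2.imwrite("pics/t3.png",cv2.resize(c[...,::-1],None,fx=4,fy=4,interpolation=2))
E
```

```text
t: 4.9
position: [461.0, 201.2, 147.4]
ee_rot: [1.716, 1.482, -1.002]
force: [-0.2, 0.1, -1.8]
opening: 0.492
range along axis from grasp [-17.4  23.3  48.4] 27282
top c [-56.5  -0.  -13. ] [-60.  -25.5 -18. ] [-53.1  25.5  -8.1] expected [-23.3  -0.1  15.3]
travel [0.0824, 0.0026, 0.0446] rot [-0.0019, 0.0026, 0.0025] mm 46.8 deg 0.4
travel [0.1031, 0.0026, 0.0325] rot [-0.0019, 0.0026, 0.0025] mm 54.1 deg 0.4
[ 0.02 -0.33  1.88  0.51  1.51  0.16]
```

View pics/w3.png

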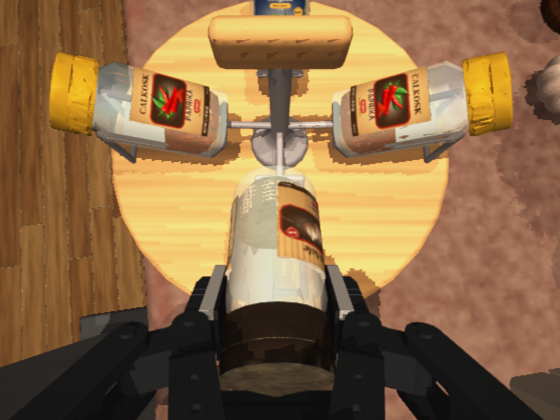

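Run:
```python
from h import *
s=r.state(); f=r.grab_frame("wrist"); R0=Ro.from_rotvec(s["ee_rot"])
H=np.array(f["hand_eye"]); fl,cx,cy=cam(f); d=f["depth"]; v,uu=np.indices(d.shape)
T=np.stack([(uu-cx)/fl*d,(v-cy)/fl*d,d],-1)@H[:3,:3].T+H[:3,3]; W=R0.apply(T.reshape(-1,3)).reshape(T.shape)+s["position"]
at=R0.inv().apply(a); nt=np.cross(at,[0,1,0]); g=np.array([3,0,0])
print("n world",R0.apply(nt).round(2))
for row in range(170,395,12):
    X=T[row,272:284]; X=np.median(X,0)-g; print(row,"along",(X@at).round(1),"normal",(X@nt).round(1),"lat",X[1].round(1))
B=W[(W[...,2]>155)&(W[...,2]<172)&(np.hypot(W[...,0]-479,W[...,1]-315)<45)]
print(B[:,2].max(),cv2.minAreaRect(np.ascontiguousarray(B[:,None,:2],dtype=np.float32)))
```

```text
n world [0.08 0.49 0.87]
170 along -59.0 normal 20.6 lat 0.6
182 along -50.2 normal 21.1 lat 0.6
194 along -42.4 normal 21.1 lat 0.6
206 along -35.2 normal 21.1 lat 0.5
218 along -28.6 normal 20.8 lat 0.5
230 along -21.9 normal 21.2 lat 0.5
242 along -15.8 normal 21.1 lat 0.5
254 along -10.1 normal 21.0 lat 0.4
266 along -5.0 normal 20.4 lat 0.4
278 along 0.1 normal 20.3 lat 0.4
290 along 4.4 normal 18.9 lat 0.4
302 along 10.2 normal 21.1 lat 0.4
314 along 14.4 normal 20.6 lat 0.3
326 along 18.8 normal 20.9 lat 0.3
338 along 22.7 normal 20.4 lat 0.3
350 along 26.8 normal 20.9 lat 0.3
362 along 30.2 normal 19.9 lat 0.3
374 along 31.1 normal 10.1 lat 0.3
386 along 31.2 normal -5.1 lat 0.4
166.23627961431723 ((480.1872863769531, 316.8000183105469), (14.213334083557129, 63.96825408935547), 80.70165252685547)
```

```bash
cat >> h.py <<'E'
C=np.array([480,316.2,0]); S=65; n=-.5*u+.866*Z
Q=C+45*u+60*Z+S*a+1*n
E
python3 - <<'E'
from h import *
plan(Q+8*a+8*Z,Rplace);plan(Q+8*a,Rplace); plan(Q,Rplace)
E
```

```text
travel [0.0777, 0.003, 0.0294] rot [-0.0011, 0.0022, 0.0021] mm 41.6 deg 0.3
travel [0.0916, 0.0031, 0.0373] rot [-0.0011, 0.0022, 0.0021] mm 49.5 deg 0.3
travel [0.1054, 0.0031, 0.0293] rot [-0.0011, 0.0022, 0.0021] mm 54.7 deg 0.3
```

```bash
python3 -m crank '{"claw":[1,1,1,1],"travel":[[0.03,0.001,0.01],[0.06,0.003,0.022],[0.078,0.003,0.029],[0.078,0.003,0.029]],"delta_rot":[[0,0,0],[0,0,0],[0,0.002,0],[0,0.002,0]]}'
python3 -m crank '{"claw":[1,1,1,1],"travel":[[0.003,0,0.002],[0.006,0,0.0035],[0.009,0,0.005],[0.009,0,0.005]],"delta_rot":[[0,0,0],[0,0,0],[0,0,0],[0,0,0]]}'
python3 - <<'E'
from h import *
plan(Q+8*a,Rplace); plan(Q,Rplace)
E
```

```text
t: 5.45
position: [462.4, 208.5, 104.6]
ee_rot: [1.717, 1.488, -1.001]
force: [-0.2, 0.1, -0.8]
opening: 0.488
t: 5.85
position: [463.7, 208.3, 102.5]
ee_rot: [1.719, 1.484, -0.996]
force: [0.4, 0.6, -1.5]
opening: 0.489
travel [0.0043, 0.0003, 0.0026] rot [-0.0016, -0.0004, 0.0021] mm 2.5 deg 0.2
travel [0.0181, 0.0004, -0.0054] rot [-0.0016, -0.0004, 0.0021] mm 9.5 deg 0.2
```

```bash
python3 -m crank '{"claw":[1,1,1],"travel":[[0.002,0,0.0013],[0.0043,0,0.0026],[0.0043,0,0.0026]],"delta_rot":[[0,0,0],[0,0,0],[0,0,0]]}'
python3 -m crank '{"claw":[1,1],"travel":[[0.0026,0,0.0015],[0.0026,0,0.0015]],"delta_rot":[[0,0,0],[0,0,0]]}'
```

```text
t: 6.15
position: [464.5, 208.7, 101.4]
ee_rot: [1.721, 1.484, -0.993]
force: [0.1, 1.1, 4.2]
opening: 0.493
t: 6.35
position: [465.1, 208.9, 101.1]
ee_rot: [1.722, 1.483, -0.99]
force: [0.2, 0.5, 8.2]
opening: 0.488
```

Run:
```python
from h import *
s=r.state(); R0=Ro.from_rotvec(s["ee_rot"]); print(s["position"],s["force"].round(1), s["wrist_torque"].round(2))
print((R0.as_matrix()-Rplace.as_matrix()).round(3))
plan(Q+8*a,Rplace); plan(Q,Rplace)
f=r.grab_frame("wrist"); save(f,"w4.png"); s=r.state();R0=Ro.from_rotvec(s["ee_rot"]); print(s["position"])
H=np.array(f["hand_eye"]); fl,cx,cy=cam(f); d=f["depth"]; v,uu=np.indices(d.shape)
T=np.stack([(uu-cx)/fl*d,(v-cy)/fl*d,d],-1)@H[:3,:3].T+H[:3,3]; W=R0.apply(T.reshape(-1,3)).reshape(T.shape)+s["position"]
B=W[(W[...,2]>155)&(W[...,2]<172)&(np.hypot(W[...,0]-479,W[...,1]-315)<45)]
print(cv2.minAreaRect(np.ascontiguousarray(B[:,None,:2],dtype=np.float32)))
```

```text
[465.11207758 208.87548902 101.13167497] [0.2 0.5 8.2] [ 0.41 -0.21 -0.04]
[[ 0.001 -0.    -0.   ]
 [ 0.003 -0.001  0.002]
 [ 0.002  0.    -0.003]]
travel [0.0011, -0.0023, 0.0027] rot [-0.0003, -0.0023, -0.0003] mm 1.8 deg 0.2
travel [0.015, -0.0023, -0.0053] rot [-0.0003, -0.0023, -0.0003] mm 8.0 deg 0.2
[465.10653457 208.88166143 101.12389381]
((0.0, 0.0), (0.0, 0.0), 0.0)
```

View pics/w4.png

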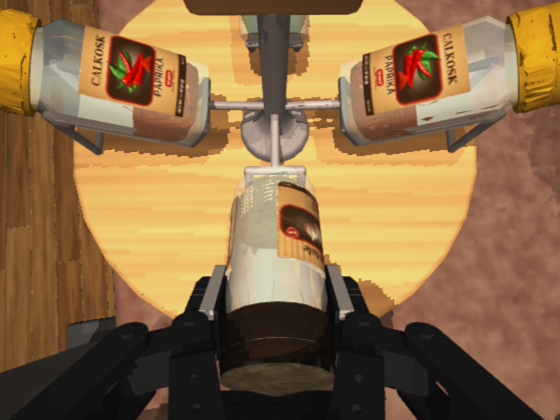

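The jar lies over the rails. Its foot is at row ~178 and the stop wires are at row ~170 (245–307), so it is centred and a few mm short of the stop.

```bash
python3 -m crank '{"claw":[1,1,1,1],"travel":[[0.0035,-0.0005,-0.002],[0.0069,-0.001,-0.004],[0.0104,-0.001,-0.006],[0.0104,-0.001,-0.006]],"delta_rot":[[0,0,0],[0,0,0],[0,0,0],[0,0,0]]}'
python3 -m crank '{"claw":[1,1],"travel":[[0.0035,0,-0.002],[0.0035,0,-0.002]],"delta_rot":[[0,0,0],[0,0,0]]}'
python3 -m crank '{"claw":[1,1],"travel":[[0.0026,0,-0.0015],[0.0026,0,-0.0015]],"delta_rot":[[0,0,0],[0,0,0]]}'
python3 - <<'E'
from h import *
plan(Q,Rplace)
E
```

```text
t: 6.8
position: [465.6, 214.0, 98.2]
ee_rot: [1.722, 1.482, -0.99]
force: [0.3, 1.0, 8.2]
opening: 0.486
t: 7.0
position: [465.8, 215.8, 97.1]
ee_rot: [1.722, 1.482, -0.99]
force: [0.7, -0.4, 7.1]
opening: 0.484
t: 7.2
position: [466.0, 217.0, 96.5]
ee_rot: [1.722, 1.482, -0.99]
force: [0.7, -1.0, 8.8]
opening: 0.487
travel [-0.0012, -0.0016, 0.0041] rot [-0.0003, -0.002, -0.0006] mm 2.3 deg 0.2
```

```bash
python3 -m crank '{"claw":[1,1],"travel":[[0.0026,0,-0.0015],[0.0026,0,-0.0015]],"delta_rot":[[0,0,0],[0,0,0]]}'
python3 -m crank '{"claw":[1,1],"travel":[[0.0026,0,-0.0015],[0.0026,0,-0.0015]],"delta_rot":[[0,0,0],[0,0,0]]}'
python3 - <<'E'
from h import *
f=r.grab_frame("wrist"); save(f,"w5.png")
cv2.imwrite("pics/w5c.png",cv2.resize(f["image"][90:390,180:380,::-1],None,fx=2,fy=2))
E
```

```text
t: 7.4
position: [466.4, 217.1, 96.4]
ee_rot: [1.721, 1.48, -0.991]
force: [-2.8, -9.2, 14.7]
opening: 0.485
t: 7.6
position: [466.7, 217.2, 96.3]
ee_rot: [1.719, 1.478, -0.991]
force: [-8.1, -18.7, 20.9]
opening: 0.492
```

View pics/w5c.png

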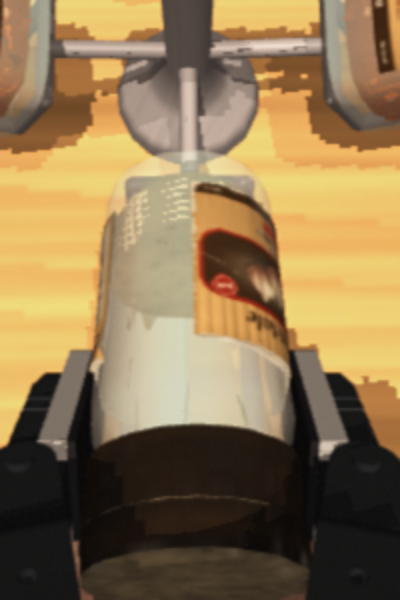

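The foot is against the stop, with about 19 N of reaction. I'll relieve the push, release and retreat along the tool axis.

```bash
python3 -m crank '{"claw":[1,1,0.5,0.4,0.3,0.2,0,0,0,0],"travel":[[-0.002,0,0.001],[-0.004,0,0.0023],[-0.004,0,0.0023],[-0.004,0,0.0023],[-0.004,0,0.0023],[-0.004,0,0.0023],[-0.004,0,0.0023],[-0.004,0,0.0023],[-0.004,0,0.0023],[-0.004,0,0.0023]],"delta_rot":[[0,0,0],[0,0,0],[0,0,0],[0,0,0],[0,0,0],[0,0,0],[0,0,0],[0,0,0],[0,0,0],[0,0,0]]}'
python3 -m crank '{"claw":[0,0,0,0,0,0],"travel":[[-0.03,0,0],[-0.08,0,0],[-0.14,0,0],[-0.2,0,0],[-0.24,0,0],[-0.24,0,0]],"delta_rot":[[0,0,0],[0,0,0],[0,0,0],[0,0,0],[0,0,0],[0,0,0]]}'
python3 - <<'E'
from h import *
s=r.state(); f=r.grab_frame("wrist"); save(f,"w6.png"); R0=Ro.from_rotvec(s["ee_rot"]); print(s["position"],s["qpos"].round(2))
H=np.array(f["hand_eye"]); fl,cx,cy=cam(f); d=f["depth"]; v,uu=np.indices(d.shape)
T=np.stack([(uu-cx)/fl*d,(v-cy)/fl*d,d],-1)@H[:3,:3].T+H[:3,3]; W=R0.apply(T.reshape(-1,3)).reshape(T.shape)+s["position"]
B=W[(W[...,2]>155)&(W[...,2]<172)&(np.hypot(W[...,0]-479,W[...,1]-315)<45)]
print(len(B),cv2.minAreaRect(np.ascontiguousarray(B[:,None,:2],dtype=np.float32)) if len(B) else 0)
E
```

```text
t: 8.65
position: [464.4, 217.2, 93.2]
ee_rot: [1.719, 1.485, -0.996]
force: [0.4, -0.0, -0.8]
opening: 0.996
t: 9.25
position: [457.2, 156.9, 200.3]
ee_rot: [1.722, 1.48, -0.991]
force: [0.6, 0.6, -1.2]
opening: 0.998
[457.21502108 156.85057497 200.34206634] [-0.08 -0.37  1.82  0.52  1.64  0.12]
2684 ((480.63824462890625, 316.881103515625), (14.443232536315918, 64.11145782470703), 81.11251068115234)
```

View pics/w6.png

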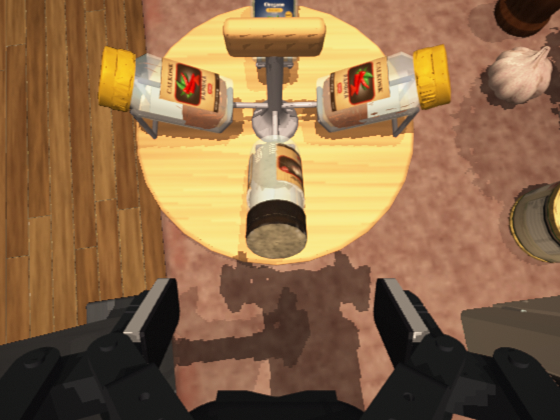

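The jar is lying in the cradle with its lid outwards (276,228) and its foot at the stop. The bar is at (275,37), with centre (480.5, 316.8) and θ≈81.1°.

```bash
cat >> h.py <<'E'
HG=np.array([480.3,316.5,153]); 
def Rh(deg): t=np.radians(deg); return axes(-Z,np.array([np.cos(t),np.sin(t),0]))
E
python3 - <<'E'
from h import *
plan(HG+[0,0,60],Rh(81.2))
E
```

```text
travel [0.1305, -0.0009, -0.2964] rot [-0.9729, -0.2629, -0.2603] mm 161.9 deg 93.7
```

```bash
python3 -m crank '{"claw":[0,0,0,0,0,0,0,0,0,0,0,0,0],"travel":[[0.02,0,-0.05],[0.04,0,-0.09],[0.06,0,-0.13],[0.07,0,-0.16],[0.08,0,-0.19],[0.09,0,-0.22],[0.1,0,-0.25],[0.12,-0.001,-0.275],[0.1305,-0.001,-0.296],[0.1305,-0.001,-0.296],[0.1305,-0.001,-0.296],[0.1305,-0.001,-0.296],[0.1305,-0.001,-0.296]],"delta_rot":[[-0.973,-0.263,-0.26],[-0.973,-0.263,-0.26],[-0.973,-0.263,-0.26],[-0.973,-0.263,-0.26],[-0.973,-0.263,-0.26],[-0.973,-0.263,-0.26],[-0.973,-0.263,-0.26],[-0.973,-0.263,-0.26],[-0.973,-0.263,-0.26],[-0.973,-0.263,-0.26],[-0.973,-0.263,-0.26],[-0.973,-0.263,-0.26],[-0.973,-0.263,-0.26]]}'
python3 - <<'E'
from h import *
s=r.state(); print(s["qpos"].round(2)); f=r.grab_frame("wrist"); save(f,"w7.png"); R0=Ro.from_rotvec(s["ee_rot"])
H=np.array(f["hand_eye"]); fl,cx,cy=cam(f); d=f["depth"]; v,uu=np.indices(d.shape)
T=np.stack([(uu-cx)/fl*d,(v-cy)/fl*d,d],-1)@H[:3,:3].T+H[:3,3]; W=R0.apply(T.reshape(-1,3)).reshape(T.shape)+s["position"]
B=W[(W[...,2]>155)&(W[...,2]<172)&(np.hypot(W[...,0]-479,W[...,1]-315)<45)]
print(len(B),cv2.minAreaRect(np.ascontiguousarray(B[:,None,:2],dtype=np.float32)) if len(B) else 0)
plan(HG,Rh(81.2))
E
```

```text
t: 10.6
position: [478.7, 317.3, 213.2]
ee_rot: [0.121, 1.572, -0.121]
force: [0.5, 0.1, 0.0]
opening: 1.001
[ 0.52  0.02  1.37  0.    1.75 -0.89]
2572 ((479.5391540527344, 318.08843994140625), (13.77145004272461, 63.287418365478516), 81.72305297851562)
travel [0.1151, -0.0003, 0.0032] rot [-0.0008, -0.0027, 0.0002] mm 57.6 deg 0.3
```

View pics/w7.png

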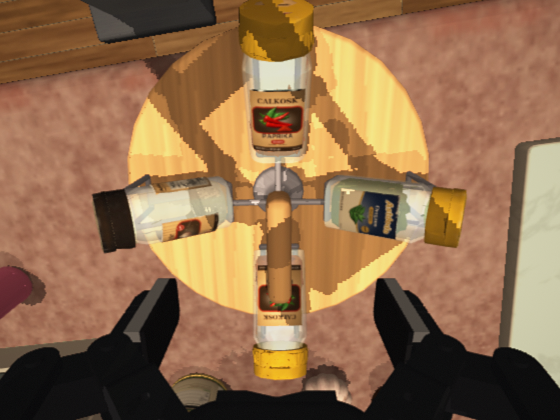

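The wrist view shows the bar (278,250) centred between the open fingers, and the dark jar (lid at 115,220) still seated.

```bash
python3 -m crank '{"claw":[0,0,0,0,0.5,1,1,1,1,1,1],"travel":[[0.04,0,0.0015],[0.08,0,0.0015],[0.115,0,0.0015],[0.115,0,0.0015],[0.115,0,0.0015],[0.115,0,0.0015],[0.115,0,0.0015],[0.115,0,0.0015],[0.115,0,0.0015],[0.115,0,0.0015],[0.115,0,0.0015]],"delta_rot":[[0,0,0],[0,0,0],[0,0,0],[0,0,0],[0,0,0],[0,0,0],[0,0,0],[0,0,0],[0,0,0],[0,0,0],[0,0,0]]}'
python3 - <<'E'
from h import *
s=r.state(); print(s["force"].round(1),s["wrist_torque"].round(2),s["qpos"].round(2)); plan(HG,Rh(0))
print(Ro.from_rotvec(s["ee_rot"]).as_matrix().round(3))
E
```

```text
t: 11.75
position: [480.4, 318.4, 158.3]
ee_rot: [0.122, 1.568, -0.116]
force: [0.9, 7.0, 0.0]
opening: 0.155
[0.9 7.  0. ] [ 0.6  -0.24 -0.02] [ 0.52  0.03  1.46  0.    1.65 -0.89]
travel [0.0046, -0.0038, 0.0003] rot [0.9037, -0.0021, -0.002] mm 3.0 deg 81.3
[[ 0.     0.151  0.989]
 [ 0.004  0.989 -0.151]
 [-1.     0.004 -0.   ]]
```

```bash
python3 -m crank '{"claw":[1,1,1,1,1,1,1,1,1,1,1,1,1,1,1,1,1,1,1,1],"travel":[[0,0.0024,0],[0,0.0024,0],[0,0.0024,0],[0,0.0024,0],[0,0.0024,0],[0,0.0024,0],[0,0.0024,0],[0,0.0024,0],[0,0.0024,0],[0,0.0024,0],[0,0.0024,0],[0,0.0024,0],[0,0.0024,0],[0,0.0024,0],[0,0.0024,0],[0,0.0024,0],[0,0.0024,0],[0,0.0024,0],[0,0.0024,0],[0,0.0024,0]],"delta_rot":[[0.01,0,0],[0.03,0,0],[0.07,0,0],[0.12,0,0],[0.18,0,0],[0.24,0,0],[0.3,0,0],[0.36,0,0],[0.42,0,0],[0.48,0,0],[0.54,0,0],[0.6,0,0],[0.66,0,0],[0.72,0,0],[0.77,0,0],[0.82,0,0],[0.86,0,0],[0.89,0,0],[0.903,0,0],[0.903,0,0]]}'
python3 - <<'E'
from h import *
import pickle
s=r.state(); print(s["force"].round(1),s["wrist_torque"].round(2),s["qpos"].round(2)); plan(HG,Rh(0))
f=r.grab_frame("wrist"); save(f,"w8.png"); t=r.grab_frame("top"); sd=r.grab_frame("side"); R0=Ro.from_rotvec(s["ee_rot"])
pickle.dump((t,sd,f,s),open("f8.pkl","wb"))
H=np.array(f["hand_eye"]); fl,cx,cy=cam(f); d=f["depth"]; v,uu=np.indices(d.shape)
T=np.stack([(uu-cx)/fl*d,(v-cy)/fl*d,d],-1)@H[:3,:3].T+H[:3,3]; W=R0.apply(T.reshape(-1,3)).reshape(T.shape)+s["position"]
def lids(W,img,nm):
    rgb=img.reshape(-1,3).astype(int); W=W.reshape(-1,3)
    for lo,hi,tag in ((0,0,"yellow"),):
        L=W[(W[:,2]>85)&(W[:,2]<130)&(rgb[:,0]>130)&(rgb[:,2]<70)&(np.hypot(W[:,0]-480,W[:,1]-317)<150)]
        for c0 in (90,180,-90):
            an=np.degrees(np.arctan2(-(L[:,1]-316.8),-(L[:,0]-480.3))); dd=(an-c0+180)%360-180; x=dd[abs(dd)<25]; print(nm,tag,c0,len(x),np.median(x).round(1) if len(x) else "")
lids(W,f["image"],"wrist"); lids(pts(t),t["image"],"top"); lids(pts(sd),sd["image"],"side")
a_=t["image"][200:330,100:300]; b_=sd["image"][80:220,130:280]
cv2.imwrite("pics/c8.png",np.hstack([cv2.resize(a_,(462,300)),cv2.resize(b_,(321,300))])[...,::-1])
E
```

```text
t: 13.75
position: [480.4, 318.4, 158.3]
ee_rot: [1.21, 1.211, -1.209]
force: [0.3, 2.4, 4.6]
opening: 0.154
[0.3 2.4 4.6] [ 0.51  0.1  -0.02] [0.53 0.03 1.46 0.   1.65 0.53]
travel [0.0046, -0.0002, 0.0039] rot [0.0001, -0.0012, 0.0005] mm 3.0 deg 0.1
wrist yellow 90 42 -7.5
wrist yellow 180 3368 3.8
wrist yellow -90 6083 0.3
top yellow 90 176 -1.3
top yellow 180 20 -7.4
top yellow -90 89 5.3
side yellow 90 193 -0.1
side yellow 180 77 -5.9
side yellow -90 0
```

View pics/w8.png

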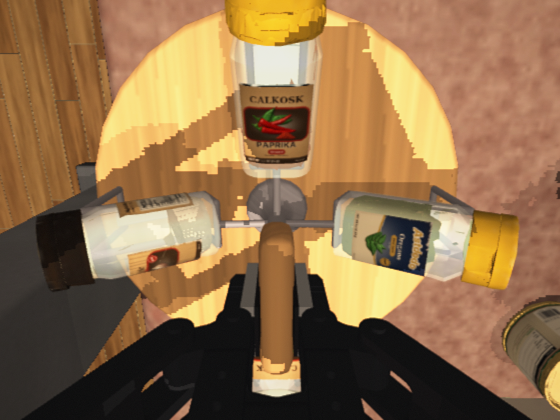

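View pics/c8.png

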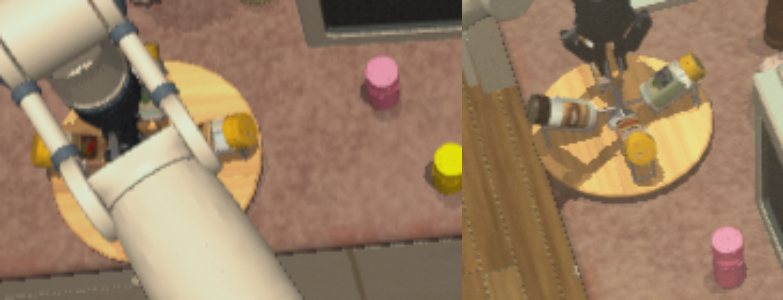

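The views show the bar gripped (275,300), the dark jar lying at the front (lid at 65,248) and the yellow jar opposite it (490,250). The pink and yellow jars are where they were. One last numeric check of the angle.

Run:
```python
from h import *
import pickle
t,sd,f,s=pickle.load(open("f8.pkl","rb")); R0=Ro.from_rotvec(s["ee_rot"])
H=np.array(f["hand_eye"]); fl,cx,cy=cam(f); d=f["depth"]; v,uu=np.indices(d.shape)
T=np.stack([(uu-cx)/fl*d,(v-cy)/fl*d,d],-1)@H[:3,:3].T+H[:3,3]; W=R0.apply(T.reshape(-1,3)).reshape(T.shape)+s["position"]
rad=np.hypot(W[...,0]-480.3,W[...,1]-316.8); E=[]
for sg in (-1,1):
    for lo,hi,tag in ((60,105,"body"),(112,140,"lid")):
        k=(W[...,2]>60)&(W[...,2]<135)&(rad>lo)&(rad<hi)&(sg*(W[...,0]-480.3)>0)&(abs(W[...,1]-317)<40)
        X=W[k]; m=[(np.percentile(X[:,1],1)+np.percentile(X[:,1],99))/2,np.median(X[:,0]),X[:,2].max()]; E.append(m); print(sg,tag,len(X),np.round(m,1),"z hi x",X[X[:,2].argmax()].round(1))
print("deg lid-lid",np.degrees(np.arctan2(E[1][0]-E[3][0],E[1][1]-E[3][1])).round(2),"body",np.degrees(np.arctan2(E[0][0]-E[2][0],E[0][1]-E[2][1])).round(2))
B=W[(W[...,2]>158)&(W[...,2]<172)&(abs(W[...,0]-480)<12)&(abs(W[...,1]-300)<60)&(f["image"][...,0].astype(int)-f["image"][...,2]>40)]
print(len(B),cv2.minAreaRect(np.ascontiguousarray(B[:,None,:2],dtype=np.float32)))
g0=pickle.load(open("f0.pkl","rb"))["side"]; print("side diff near pink/yel/salt",[int(np.median(np.abs(g0["image"][b:d,a:c].astype(int)-sd["image"][b:d,a:c]))) for a,b,c,d in ((243,183,266,218),(210,225,234,250),(230,256,252,284))])
```

```text
-1 body 7308 [320.6 397.4 121.7] z hi x [376.2 316.8 121.7]
-1 lid 1825 [320.1 364.8 127.7] z hi x [365.1 318.9 127.7]
1 body 7298 [320.6 562.6 120. ] z hi x [585.  320.8 120. ]
1 lid 1976 [320.2 596.3 127.3] z hi x [596.6 323.4 127.3]
deg lid-lid -179.98 body 179.98
4474 ((480.147705078125, 318.8853759765625), (63.19999694824219, 13.788554191589355), 89.89078521728516)
side diff near pink/yel/salt [2, 2, 2]
```

```bash
python3 -c "
from workcell import r
s=r.state();print(s['t'],s['force'],s['opening']);print(r.close_job())"
```

```text
13.9 [0.59340319 4.22371631 5.31295777] 0.15757224587666835
the job is handed in; nothing more can be done
None
```

The dark jar is lying in the empty cradle, lid outwards and foot against the wire stop. I turned the carousel about 81° by the handle so the jar faces the front edge. I handed the job in at 13.9 s, still gripping the handle.

- **Jar placement:** I slid the jar down the rails until its foot pressed on the stop with about 19 N, eased off, then released it. It was never dropped. The top of its lid is at about 128 mm, level with the fixed jars at 127 mm.
- **Direction:** in the wrist camera, the line from the dark jar to the jar opposite is within 0.1° of straight to the front, and so is the handle bar. Rough estimates from the lid positions of the other jars scattered by up to about 7°. Those jars were partly hidden or seen at a slant, so I gave them no weight.
- **Grip:** the gripper was at 0.16 opening on the bar, with about 7 N of residual force.
- **Other things on the worktop:** the pink jar, loose yellow jar and salt shaker look unchanged in the side view. I did not re-measure the mug and tin, but the arm's planned path stayed away from them.
- **Position disagreement:** the camera estimates of the carousel centre differed by up to about 3–4 mm, and I used averages for the placing.

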